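# Lever open the heavy lid of the shielded well

### The arm

A 6-joint arm with a two-finger parallel gripper is mounted at the origin on a cart in front of the work surface, level with it; the furniture and walls round the work are solid. World frame = base frame: x ahead of the robot, y to its left, z up, the work surface at z = 0. Lengths are in m, angles in rad, forces in N, time in s.
With the tool pointing down it reaches from about 0.425 to 1.125 m from the base axis. Payload 14.9 kg.
Tool frame: the origin (TCP) lies at the very end of the fingers, on their centre line; the grasp point (between the pads) lies ctrl.pinch_z behind it (ctrl.pinch_z is the distance from the TCP to the grasp point, in m); z points along the fingers, y is the line along which they close (so a half turn about z gives the same grasp; the last joint's range is limited). The gripper opens to 91 mm and grips with 3 to 60 N. Pads are 32 mm wide; open, the fingers measure 118 mm over their backs; the gripper's body (76 mm by 178 mm) begins 60 mm behind the grasp point.
Start: joints at [-1.215, 0.379, 1.734, -0, 1.028, -0.033], TCP at [0.265, -0.648, 0.214] pointing down, gripper open.
Joint ranges: [-2.77, 2.77], [-0.74, 2.19], [0, 2.66], [-1.06, 4.2], [0.31, 2.87], [-3.08, 3.08]. Speed limits (rad/s): [1.89, 1.89, 2.39, 3.14, 3.14, 3.14].

### API

Orientations are given as a unit quaternion [w, x, y, z].
In Python, from bench import status, viewer, ctrl gives the robot as it stands.
- The arm moves only by the tool carry_out, never from a script. Its argument "increments" is a list of rows, each an object of numbers: "tx", "ty", "tz": the shift along the world's x, y, z in m; "spin": the turn about the world's z in degrees. A call has 1 to 8 rows; each row shifts and turns the commanded pose from where the row before left it; what a row does not reach is not made up. A row lasts 1/10 s, in which the tool goes at most 50 mm and 8.59 degrees, less where a joint would pass 70% of its speed; a pose out of reach is approached as far as the arm can. A call is refused whole if a number of a shift passes 0.05 or a number of a turn 8.59, either way. A call with a gripper value outside its range is refused whole. "hand" is the closure, from -1 (fully open) to 1 (shut), set as the call begins (left out, the last holds). The fingers move at their own pace and stop on an object; "grip_force" is the grip in N (left out, the last holds). Time passes only in rows, so rows that do not move let the fingers close. It gives the time, the measured TCP pose, the force, the opening and the grip force at its end, in the units of the state.
- status.get_state(): the state, without advancing time (a new reading comes with each control period).
- viewer.camera(name): name is "side" or "top"; returns a dict with "color" (420x560x3 uint8, red, green, blue), "z_map" (420x560 float32, m along the optical axis (not along the pixel's ray), 0 where there is no reading), "intrinsics" (3x3 intrinsics, pixels), "origin" and "orientation" of the camera in the world. Camera axes: x right, y down, z forward; pixel columns grow to the right and rows downward; lengths in m; the calibration is good to about 2 mm. A picture is of the moment at which its call begins.
- ctrl.finish_job(): hands the job in; it is judged then, once.
The state is a dict: "time": time; "joint_positions": joint angles; "dq": joint speeds; "effort": joint torques, N m; "tcp_pos": TCP position; "ee_rot": TCP orientation; "wrist_force": force on the tool from outside, world axes, zero at the start; "wrist_torque": the same for the moment, N m; "finger_gap": finger opening in m; "grip_force": force on a finger pad.
Only numpy, scipy, OpenCV 4.12 (cv2) and the standard library are available. Lean on these libraries where they do the work, as an engineer would, in place of code of your own. Each camera call takes 0.05 s, during which the arm holds its last target. There are 200 camera calls.

### The job

Push the swinging safety stop out from under the lever by its upright finger pin, then press down the square pad at the lever's long end with the fingertips until the front edge of the heavy lid has risen by at least 25 mm, and finish while still holding the lever down so that the lid stays raised and still. The lid is raised by the lever alone: do not touch the lid with the hand, leave the lever resting in its saddle, and leave the beaker, the bottle and the timer where they stand.

Things in the scene. Friction and masses are not known exactly. Their poses are not given: they have to be found in the camera images.
- well: Grey fixed box (shielded well) with lid, on an 8 mm base plate. Frame: z up, +x from the lever's long end to the lid's hinge (roughly away from the robot), +y left; origin on the worktop. In it: box x 6 to 116, y +-66, lid x -18 to 120, top z 80 mm; saddle (two dark cheeks, 52 mm over all in y, 87 mm tall) at x -65; stop's pivot at x -135, y +60; plate's front end x -225 mm.
- lid (a joint): Opening angle of the heavy steel lid (about 1.3 to 2.4 kg), rad: 0 shut, grows as it rises, hinged at the rear; falls shut when let go. 0.18 rad is a rise of 25 mm at its front edge; with the lever fully down it reads about 0.24.
- lid_front (a point): Middle of the upper front edge of the lid (the edge towards the lever), 139 mm from the hinge.
- lever: Loose aluminium bar, 16 mm wide, 10 thick, on a cross-pin (10 mm thick, 60 long) lying in open-topped slots of the saddle. Origin on the pin's axis, 74 mm above the worktop. At rest the frame is parallel to the well's and the bar slopes 0.3 rad up towards its long end (-x, 137 mm from the pin). The short end (53 mm) lies under the lid's front lip. Pressing the long end turns it about the pin.
- lever_pad (a point): Centre of the top face of the square grey pad, 36 x 36 mm, on the long end, 132 mm from the cross-pin. At rest about 122 mm above the worktop; at about 58 mm the lid's front edge has risen 25 mm; a rubber bumper ends the travel at about 34 mm. Holding the lid up takes roughly 1.5 to 5 N here.
- stop (a joint): Angle (rad) of the safety stop, a steel arm on an upright pivot left of the lever. At the start (0 to 0.25) its end post (12 mm thick, 60 mm from the pivot, top 84 mm above the worktop) stands under the lever and blocks it. Grows as the finger pin is pushed in the well's +x (clockwise from above; about 1 N); clears the lever from 0.75; end stop 1.3; stays where left. At 0 the arm lies along y.
- stop_pin (a point): Top of the finger pin: upright pin 15 mm thick with a white ball 20 mm thick on top, on the outer end of the stop's arm, 65 mm from its pivot on the side away from the lever; this point is 80 mm above the worktop, the arm's top face about 23 mm.
- stop_axis (a point): The upright pivot axis of the stop (fixed to the well), 14 mm above the worktop.
- beaker: Small glass beaker, 53 mm wide, 69 mm tall, to the right of the lever; origin at the centre of its underside. Leave alone.
- amber_bottle: Amber bottle with black cap, 46 mm wide, 102 mm tall, to the right of the well; origin at the centre of its underside. Leave alone.
- timer: White bench timer with two keys, 62 x 62 x 21 mm, to the left of the well; origin at the centre of its underside. Leave alone.

How it is judged:
On the way, in this order (a step that is already met when the one before it is completed fails the run):
1. the stop is swung out from under the lever (0.75 rad or more) with the lid still down (value of joint stop above 0.75 rad and value of joint lid below 0.1 rad), for 0.1 s.
2. the fingers press the lever and the lid's front edge has risen (lid at 0.17 rad or more) (value of joint lid above 0.17 rad and contact force between the fingers and lever above 0.5 N), for 0.3 s.
At the end, for the whole second after the job is handed in: The fingers hold the lever down (over 0.5 N); lid still and raised 0.17 rad (24 mm at its front edge) or more; stop at 0.7 rad or more; the lever's cross-pin within 10 mm of its place; beaker, bottle and timer upright within 20 mm of theirs (all of step 2 and velocity of joint lid between -0.1 and 0.1 rad/s and value of joint stop above 0.7 rad and distance of lever from where it was at the start of the episode below 0.01 m and distance of each of beaker, amber_bottle, timer from where it was at the start of the episode below 0.02 m and angle between each of beaker, amber_bottle, timer's own z axis and vertical below 0.3 rad); the arm keeps its last pose, push and grip.
It fails at once if the lever is lifted or dragged out of its saddle (cross-pin moved more than 12 mm) (distance of lever from where it was at the start of the episode above 0.012 m).
It fails at once if the hand touches the lid (contact force between any of the fingers, the arm and lid above 1 N).
It fails at once if beaker, bottle or timer is shifted by more than 20 mm or tipped (not (distance of beaker from where it was at the start of the episode below 0.02 m) or not (distance of amber_bottle from where it was at the start of the episode below 0.02 m) or not (distance of timer from where it was at the start of the episode below 0.02 m) or not (angle between beaker's own z axis and vertical below 0.3 rad) or not (angle between amber_bottle's own z axis and vertical below 0.3 rad) or not (angle between timer's own z axis and vertical below 0.3 rad)).
It also fails if it takes over 48 s, if anything falls off the work surface, if the arm or the gripper's body presses on something with over 40 N, if the wrist force passes 120 N, or if a joint passes its speed limit or range.

## Working session

There is one attempt and no reset: what is moved stays moved. The work goes in short steps, Python scripts to look and compute and a tool call to move; the robot and the scene stay as the last step left them, time stands still between calls to the robot, and variables do not carry over. Pictures are saved under pics/ and viewed, at most 10 in all, crops included, and the job is handed in when it is done.

Besides the shell and the picture viewer there is one more tool, called as name(argument=value, ...), one argument or row to a line, values as JSON. carry_out: Moves the arm, as the interface text tells. Its arguments: {"type":"object","properties":{"increments":{"type":"array"},"hand":{"type":"number"},"grip_force":{"type":"number"}},"required":["increments"]}

```bash
mkdir -p pics
cat > h.py <<'E'
import numpy as np, cv2
from scipy.spatial.transform import Rotation as R
from bench import status, viewer, ctrl
def cloud(c):
    K=np.array(c["intrinsics"]);z=c["z_map"];v,u=np.mgrid[:z.shape[0],:z.shape[1]]
    p=np.stack([(u-K[0,2])/K[0,0]*z,(v-K[1,2])/K[1,1]*z,z],-1)
    o=c["orientation"]
    o=np.array(o)
    M=o if o.shape==(3,3) else R.from_quat(np.roll(o,-1)).as_matrix()
    return p@M.T+np.array(c["origin"])
E
python3 - <<'E'
from h import *
for n in("side","top"):
    c=viewer.camera(n);cv2.imwrite(f"pics/{n}0.png",c["color"][:,:,::-1]);print(n,c["origin"],c["orientation"],c["intrinsics"])
    np.savez(n+"0.npz",P=cloud(c),**c)
print(status.get_state(),ctrl.pinch_z)
E
```

```text
side [0.26776953 0.57910216 0.48264151] [ 0.14419838 -0.2148811   0.82095187 -0.50899015] [[397.13645254   0.         269.15061792]
 [  0.         397.13645254 216.65932915]
 [  0.           0.           1.        ]]
top [ 0.55210304 -0.06668059  0.93859439] [-0.03063323  0.71037225 -0.70222244  0.03628376] [[428.63376359   0.         281.80676619]
 [  0.         428.63376359 215.27153985]
 [  0.           0.           1.        ]]
{'time': 0.1, 'joint_positions': array([-1.21529640e+00,  3.79388039e-01,  1.73471489e+00, -1.14329394e-05,
        1.02847782e+00, -3.33165385e-02]), 'dq': array([-1.35403249e-03, -1.56358425e-03, -1.55514831e-03,  9.33286144e-04,
       -8.92686361e-05, -9.39389642e-05]), 'effort': array([-8.88856739e-04, -7.65039968e+01, -4.35289299e+01,  6.52112556e-02,
        3.98334372e-02, -1.50739641e-05]), 'tcp_pos': array([ 0.26522535, -0.64743069,  0.21333523]), 'ee_rot': array([-4.86867433e-04,  9.81161472e-01,  1.93188825e-01, -8.40748389e-05]), 'wrist_force': array([-0.2459715 , -0.45841133, -1.10561368]), 'wrist_torque': array([-0.08230117, -0.03104485, -0.00102046]), 'grip_force': 0.0, 'finger_gap': 0.0914027101837398} 0.0188
```

View pics/top0.png

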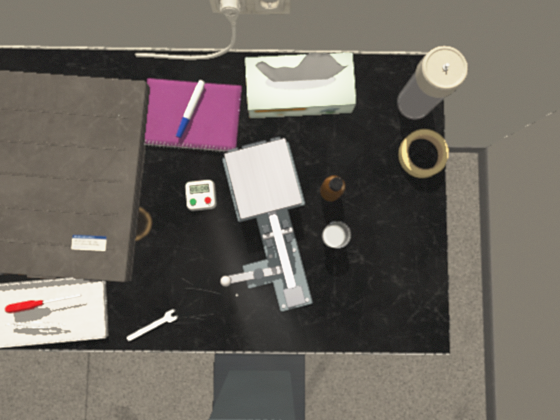

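View pics/side0.png

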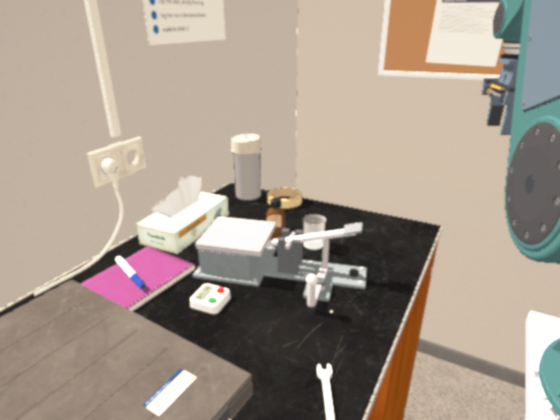

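The top view shows the lid around (263,178), the pad at (293,296), the ball at (226,282), the beaker at (336,236) and the timer at (200,194). In the side view the pad is near (353,230) and the ball near (312,283).

Run:
```python
from h import *
T=np.load("top0.npz");S=np.load("side0.npz");P=T["P"];Q=S["P"]
np.set_printoptions(precision=4,suppress=True)
def top(P,u,v,r,lo,hi,nm):
    q=P[v-r:v+r+1,u-r:u+r+1].reshape(-1,3);q=q[(q[:,2]>lo)&(q[:,2]<hi)];print(nm,len(q),np.median(q,0),q.min(0),q.max(0));return q
top(P,226,282,10,.055,.1,"ball top");top(Q,312,283,12,.055,.1,"ball side")
top(P,293,296,16,.1,.14,"pad top");top(Q,353,230,14,.1,.14,"pad side")
top(P,336,236,16,.05,.09,"beaker");top(P,332,188,16,.07,.12,"bottle");top(P,200,194,18,.012,.03,"timer")
top(P,60,150,10,-1,1,"shelf");top(P,290,90,10,-1,1,"box")
# lid rect
for A,n in((P,"top"),(Q,"side")):
    m=(abs(A[...,2]-.08)<.008)&(A[...,0]>.55)&(A[...,0]<.85)&(A[...,1]>-.2)&(A[...,1]<.12)
    m=m.astype(np.uint8); k,l,s,c=cv2.connectedComponentsWithStats(m);i=1+s[1:,4].argmax()
    q=A[l==i];b=cv2.minAreaRect((q[:,:2]*1000).astype(np.float32));print(n,b,np.median(q[:,2]))
    print(cv2.boxPoints(b))
print(P[200,235],P[300,290])
```

```text
ball top 74 [0.5013 0.0386 0.0764] [0.4911 0.0306 0.0698] [0.5109 0.049  0.081 ]
ball side 130 [0.4981 0.043  0.0722] [0.4906 0.0327 0.0553] [0.5088 0.0488 0.0809]
pad top 425 [ 0.4791 -0.0956  0.1171] [ 0.4566 -0.1183  0.1026] [ 0.5064 -0.0767  0.1258]
pad side 237 [ 0.4781 -0.0908  0.1166] [ 0.4558 -0.1165  0.1002] [ 0.5025 -0.077   0.1235]
beaker 161 [ 0.5987 -0.1921  0.0669] [ 0.5714 -0.211   0.0517] [ 0.6225 -0.1592  0.0716]
bottle 284 [ 0.6931 -0.1757  0.0941] [ 0.6774 -0.198   0.07  ] [ 0.7148 -0.159   0.1044]
timer 733 [0.682  0.1049 0.017 ] [0.651  0.0741 0.0121] [0.7132 0.1373 0.0238]
shelf 441 [0.7702 0.3979 0.0442] [ 0.5521 -0.0667  0.0384] [0.7929 0.4202 0.9386]
box 441 [ 0.9043 -0.0877  0.0554] [ 0.8808 -0.1093  0.0513] [ 0.9266 -0.0662  0.0648]
top ((712.5853881835938, -31.619171142578125), (145.85450744628906, 128.1496124267578), 15.541522979736328) 0.07885574964431324
[[ 625.1566   10.573 ]
 [ 659.4926 -112.8911]
 [ 800.0142  -73.8113]
 [ 765.6782   49.6527]]
side ((711.757568359375, -31.687026977539062), (147.32237243652344, 130.8733673095703), 16.303133010864258) 0.07910197101725186
[[ 622.689    10.4403]
 [ 659.4276 -115.1706]
 [ 800.8262  -73.8144]
 [ 764.0875   51.7965]]
[0.666  0.0236 0.0609] [ 0.4697 -0.09    0.1189]
```

carry_out(
  increments=[
    {"tx":0.025,"ty":0.04,"spin":-6.8},
    {"tx":0.025,"ty":0.04},
    {"tx":0.025,"ty":0.04},
    {"tx":0.025,"ty":0.04},
    {"tx":0.025,"ty":0.04},
    {"tx":0.025,"ty":0.04},
    {"tx":0.025,"ty":0.04},
    {"tx":0.02,"ty":0.04},
  ],
  hand=1,
  grip_force=20,
)

```text
validation failed for argument at $.in...
```

carry_out(
  increments=[
    {"ty":0.044},
    {"ty":0.044},
    {"ty":0.044},
    {"ty":0.044},
    {"ty":0.044},
    {"ty":0.044},
    {"ty":0.044},
    {"ty":0.044},
  ],
)

```text
validation failed for argument at $.in...
```

carry_out(
  increments=[
    {},
    {},
    {},
  ],
)

```text
validation failed for argument at $.in...
```

carry_out(
  increments=[
    {"tx":0.025,"ty":0.04,"tz":0,"spin":-6.8},
    {"tx":0.025,"ty":0.04,"tz":0,"spin":0},
    {"tx":0.025,"ty":0.04,"tz":0,"spin":0},
    {"tx":0.025,"ty":0.04,"tz":0,"spin":0},
    {"tx":0.025,"ty":0.04,"tz":0,"spin":0},
    {"tx":0.025,"ty":0.04,"tz":0,"spin":0},
    {"tx":0.025,"ty":0.04,"tz":0,"spin":0},
    {"tx":0.02,"ty":0.04,"tz":0,"spin":0},
  ],
  hand=1,
  grip_force=20,
)

```text
time: 0.9
tcp_pos: [0.4612, -0.3259, 0.2139]
ee_rot: [-0.0, 0.991, 0.135, 0.0]
wrist_force: [0.9, 0.2, -0.1]
finger_gap: 0.0299
grip_force: 0.0
```

carry_out(
  increments=[
    {"tx":0,"ty":0.044,"tz":0,"spin":0},
    {"tx":0,"ty":0.044,"tz":0,"spin":0},
    {"tx":0,"ty":0.044,"tz":0,"spin":0},
    {"tx":0,"ty":0.044,"tz":0,"spin":0},
    {"tx":0,"ty":0.044,"tz":0,"spin":0},
    {"tx":0,"ty":0.044,"tz":0,"spin":0},
    {"tx":0,"ty":0.044,"tz":0,"spin":0},
    {"tx":0,"ty":0.044,"tz":0,"spin":0},
  ],
)

```text
time: 1.7
tcp_pos: [0.4599, 0.0259, 0.2139]
ee_rot: [-0.0, 0.991, 0.135, 0.0]
wrist_force: [0.8, -0.7, 0.7]
finger_gap: 0.0001
grip_force: 0.0
```

carry_out(
  increments=[
    {"tx":-0.005,"ty":0.0,"tz":0,"spin":0},
    {"tx":0,"ty":0,"tz":-0.03,"spin":0},
    {"tx":0,"ty":0,"tz":-0.03,"spin":0},
    {"tx":0,"ty":0,"tz":0,"spin":0},
    {"tx":0,"ty":0,"tz":0,"spin":0},
  ],
)

```text
time: 2.2
tcp_pos: [0.4552, 0.0239, 0.1542]
ee_rot: [-0.0, 0.991, 0.134, -0.001]
wrist_force: [0.4, -0.5, -0.1]
finger_gap: 0.0006
grip_force: 0.0
```

carry_out(
  increments=[
    {"tx":-0.002,"ty":0.005,"tz":-0.03,"spin":0},
    {"tx":0,"ty":0,"tz":-0.03,"spin":0},
    {"tx":0,"ty":0,"tz":-0.02,"spin":0},
    {"tx":0,"ty":0,"tz":-0.02,"spin":0},
    {"tx":0,"ty":0,"tz":0,"spin":0},
    {"tx":0,"ty":0,"tz":0,"spin":0},
  ],
)

```text
time: 2.8
tcp_pos: [0.4542, 0.029, 0.0552]
ee_rot: [0.0, 0.991, 0.134, 0.0]
wrist_force: [0.3, -0.3, -0.1]
finger_gap: 0.0002
grip_force: 0.0
```

Run:
```python
from h import *
a=viewer.camera("side")["color"][150:330,220:480];b=viewer.camera("top")["color"][150:330,150:410]
cv2.imwrite("pics/c1.png",cv2.resize(np.hstack([a,b]),None,fx=1.5,fy=1.5)[:,:,::-1])
p=np.array([.4997,.041]);ps=np.radians(15.5);ex=np.array([np.cos(ps),np.sin(ps)]);ey=np.array([-ex[1],ex[0]]);O=np.array([.663,-.0453])
for t in np.arange(0,1.25,.1):
    w=np.array([-.135+.065*np.sin(t)-.026,.06+.065*np.cos(t)]);print(round(t,1),(O+w[0]*ex+w[1]*ey).round(4))
```

```text
0.0 [0.4745 0.0321]
0.1 [0.4808 0.0335]
0.2 [0.4872 0.0343]
0.3 [0.4937 0.0345]
0.4 [0.5002 0.0339]
0.5 [0.5066 0.0328]
0.6 [0.5129 0.031 ]
0.7 [0.5189 0.0286]
0.8 [0.5247 0.0256]
0.9 [0.5301 0.022 ]
1.0 [0.5351 0.018 ]
1.1 [0.5398 0.0134]
1.2 [0.5439 0.0084]
```

View pics/c1.png

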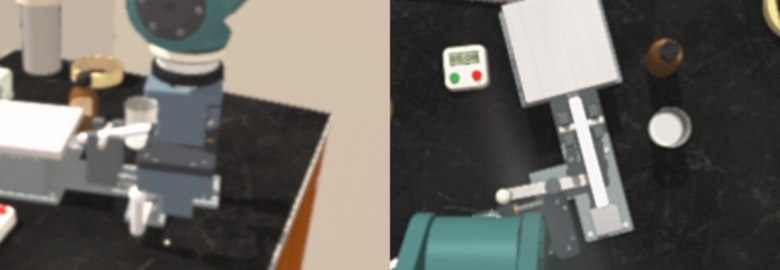

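The closed fingers stand in front of the ball (side crop 138,195; top crop 503,196), and the pad at (605,220) is clear of the hand. Now I push along the pin's arc.

carry_out(
  increments=[
    {"tx":0.015,"ty":0.003,"tz":0,"spin":0},
    {"tx":0.012,"ty":0.002,"tz":0,"spin":0},
    {"tx":0.012,"ty":0.0,"tz":0,"spin":0},
    {"tx":0.013,"ty":-0.001,"tz":0,"spin":0},
    {"tx":0.012,"ty":-0.004,"tz":0,"spin":0},
    {"tx":0.011,"ty":-0.007,"tz":0,"spin":0},
    {"tx":0.01,"ty":-0.008,"tz":0,"spin":0},
    {"tx":0.005,"ty":-0.006,"tz":0,"spin":0},
  ],
)

```text
time: 3.7
tcp_pos: [0.5415, 0.0075, 0.0531]
ee_rot: [-0.001, 0.991, 0.134, -0.003]
wrist_force: [-22.0, 5.8, 8.4]
finger_gap: 0.0008
grip_force: 9.5
```

carry_out(
  increments=[
    {"tx":0,"ty":0,"tz":0,"spin":0},
    {"tx":0,"ty":0,"tz":0,"spin":0},
  ],
)

```text
time: 3.9
tcp_pos: [0.5414, 0.007, 0.053]
ee_rot: [-0.0, 0.991, 0.134, -0.002]
wrist_force: [-10.7, -8.6, 1.7]
finger_gap: 0.0005
grip_force: 6.1
```

Run:
```python
from h import *
a=viewer.camera("side")["color"][150:330,220:480];b=viewer.camera("top")["color"][150:330,150:410]
cv2.imwrite("pics/c2.png",cv2.resize(np.hstack([a,b]),None,fx=1.5,fy=1.5)[:,:,::-1])
```

```text
(no output)
```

View pics/c2.png

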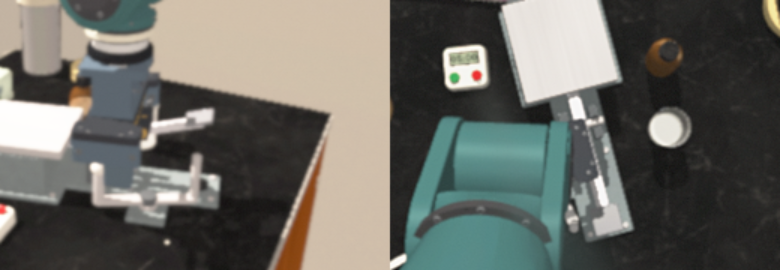

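The post has swung clear: it now stands at (575,218) in the top crop, beside the pad, and the stop is near its end stop. I back off and rise.

carry_out(
  increments=[
    {"tx":-0.006,"ty":0.0,"tz":0,"spin":0},
    {"tx":-0.008,"ty":-0.001,"tz":0.0,"spin":0},
    {"tx":0,"ty":0,"tz":0.01,"spin":0},
    {"tx":0,"ty":0,"tz":0.03,"spin":0},
    {"tx":0,"ty":0,"tz":0.04,"spin":0},
    {"tx":0,"ty":0,"tz":0.04,"spin":0},
    {"tx":0,"ty":0,"tz":0,"spin":0},
    {"tx":0,"ty":0,"tz":0,"spin":0},
  ],
)

```text
time: 4.8
tcp_pos: [0.5301, 0.0072, 0.1753]
ee_rot: [0.0, 0.991, 0.135, 0.001]
wrist_force: [0.3, -0.6, -0.7]
finger_gap: 0.0006
grip_force: 0.0
```

carry_out(
  increments=[
    {"tx":-0.02,"ty":-0.035,"tz":0,"spin":0},
    {"tx":-0.02,"ty":-0.04,"tz":0,"spin":0},
    {"tx":-0.012,"ty":-0.028,"tz":0,"spin":0},
    {"tx":0,"ty":0,"tz":-0.02,"spin":0},
    {"tx":0,"ty":0,"tz":-0.01,"spin":0},
    {"tx":0,"ty":0,"tz":0,"spin":0},
    {"tx":0,"ty":0,"tz":0,"spin":0},
  ],
)

```text
time: 5.5
tcp_pos: [0.4773, -0.0953, 0.1436]
ee_rot: [-0.0, 0.991, 0.135, -0.001]
wrist_force: [-0.2, 0.2, 0.6]
finger_gap: 0.0003
grip_force: 0.0
```

Run:
```python
from h import *
a=viewer.camera("side")["color"][150:330,220:480];b=viewer.camera("top")["color"][150:330,150:410]
cv2.imwrite("pics/c3.png",cv2.resize(np.hstack([a,b]),None,fx=1.5,fy=1.5)[:,:,::-1])
```

```text
(no output)
```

View pics/c3.png

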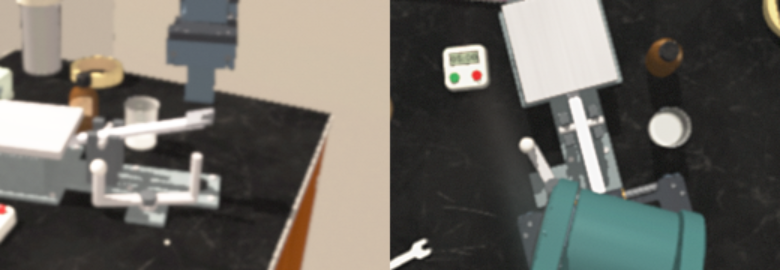

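The fingertips (side crop 200,98) stand just over the pad (200,117). The stop's ball is at (97,168) and its post at (197,175), clear of the lever. I press down.

carry_out(
  increments=[
    {"tx":0,"ty":0,"tz":-0.01,"spin":0},
    {"tx":0,"ty":0,"tz":-0.01,"spin":0},
    {"tx":-0.001,"ty":0,"tz":-0.01,"spin":0},
    {"tx":-0.001,"ty":0,"tz":-0.01,"spin":0},
    {"tx":-0.001,"ty":0,"tz":-0.01,"spin":0},
    {"tx":-0.001,"ty":0,"tz":-0.01,"spin":0},
    {"tx":0,"ty":0,"tz":0,"spin":0},
    {"tx":0,"ty":0,"tz":0,"spin":0},
  ],
)

```text
time: 6.4
tcp_pos: [0.4732, -0.0957, 0.0837]
ee_rot: [-0.0, 0.991, 0.135, -0.0]
wrist_force: [-1.1, -0.4, 2.2]
finger_gap: 0.0003
grip_force: 1.0
```

carry_out(
  increments=[
    {"tx":-0.001,"ty":-0.001,"tz":-0.01,"spin":0},
    {"tx":0,"ty":0,"tz":-0.01,"spin":0},
    {"tx":0,"ty":0,"tz":-0.008,"spin":0},
    {"tx":0,"ty":0,"tz":-0.005,"spin":0},
    {"tx":0,"ty":0,"tz":0,"spin":0},
    {"tx":0,"ty":0,"tz":0,"spin":0},
    {"tx":0,"ty":0,"tz":0,"spin":0},
  ],
)

```text
time: 7.1
tcp_pos: [0.4721, -0.0967, 0.0509]
ee_rot: [-0.0, 0.991, 0.135, -0.0]
wrist_force: [0.4, -0.1, 1.2]
finger_gap: 0.0002
grip_force: 0.6
```

Run:
```python
from h import *
cs={n:viewer.camera(n) for n in("side","top")}
a=cs["side"]["color"][150:330,220:480];b=cs["top"]["color"][150:330,150:410]
cv2.imwrite("pics/c4.png",cv2.resize(np.hstack([a,b]),None,fx=1.5,fy=1.5)[:,:,::-1])
ps=np.radians(15.5);ex=np.array([np.cos(ps),np.sin(ps)]);ey=np.array([-ex[1],ex[0]]);O=np.array([.663,-.0453])
for n,c in cs.items():
    P=cloud(c).reshape(-1,3);w=P[:,:2]-O;x=w@ex;y=w@ey
    m=(abs(y)<.05)&(x>0)&(x<.11)&(P[:,2]>.06)&(P[:,2]<.15)
    k=np.polyfit(x[m],P[m,2],1);print(n,m.sum(),"lid angle",np.arctan(-k[0]),"front z",np.polyval(k,-.018))
print(status.get_state()["tcp_pos"],status.get_state()["wrist_force"])
```

```text
side 1016 lid angle 0.11509659751216479 front z 0.09930377123972892
top 2595 lid angle 0.2055639937740359 front z 0.10782172272819787
[ 0.47208893 -0.09673846  0.0509945 ] [-1.15925732 -0.15573682  1.01575461]
```

View pics/c4.png

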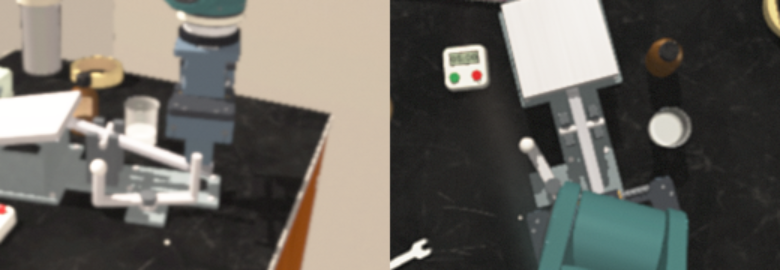

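The lever's long end is down and the lid is up at about 0.206 rad, with its front edge risen about 28 mm. The stop is clear and the beaker, bottle and timer haven't moved. I press a few mm more for margin and let it settle.

carry_out(
  increments=[
    {"tx":0,"ty":0,"tz":-0.003,"spin":0},
    {"tx":0,"ty":0,"tz":-0.003,"spin":0},
    {"tx":0,"ty":0,"tz":0,"spin":0},
    {"tx":0,"ty":0,"tz":0,"spin":0},
    {"tx":0,"ty":0,"tz":0,"spin":0},
    {"tx":0,"ty":0,"tz":0,"spin":0},
    {"tx":0,"ty":0,"tz":0,"spin":0},
    {"tx":0,"ty":0,"tz":0,"spin":0},
  ],
)

```text
time: 8.0
tcp_pos: [0.4723, -0.0968, 0.0449]
ee_rot: [-0.0, 0.991, 0.135, -0.0]
wrist_force: [1.5, -0.4, 3.0]
finger_gap: 0.0009
grip_force: 1.2
```

Run:
```python
from h import *
ps=np.radians(15.5);ex=np.array([np.cos(ps),np.sin(ps)]);ey=np.array([-ex[1],ex[0]]);O=np.array([.663,-.0453])
for i in range(3):
    P=cloud(viewer.camera("top")).reshape(-1,3);w=P[:,:2]-O;x=w@ex;y=w@ey
    m=(abs(y)<.05)&(x>0)&(x<.11)&(P[:,2]>.06)&(P[:,2]<.15)
    k=np.polyfit(x[m],P[m,2],1);a=np.arctan(-k[0]);f=status.get_state()["wrist_force"];print(a,np.polyval(k,-.018),f)
if a>.195 and f[2]>.8: print(ctrl.finish_job())
```

```text
0.22407834912961402 0.11039106250153898 [ 2.13111361 -0.65331049  3.24295628]
0.22285211221646672 0.11024966576206993 [2.11221099 0.75472819 1.6759894 ]
0.2240291063679324 0.11036553987227145 [ 1.08475852 -0.38301778  2.07059832]
the job is handed in; nothing more can be done
None
```

I swung the stop clear and handed the job in at about 8 s, with the fingertips still holding the lever down and the lid steady at about 0.22 rad (front edge up about 30 mm); the judge's verdict was not shown.

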